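Crisp baguettes onto the cooling rack

ROBOT

A 7-joint arm with a two-finger parallel gripper is mounted at the origin on the work surface. World frame = base frame: x ahead of the robot, y to its left, z up, the work surface at z = 0. Lengths are in m, angles in rad, forces in N, time in s.
With the tool pointing down it reaches from about 0.4 to 0.85 m from the base axis. Payload 6.9 kg.
Tool frame: the origin (TCP) lies at the very end of the fingers, on their centre line; the grasp point (between the pads) lies 19 mm behind it; z points along the fingers, y is the line along which they close (so a half turn about z gives the same grasp; the last joint's range is limited). The gripper opens to 85 mm and grips with 20 to 120 N. Pads are 22 mm wide; open, the fingers measure 114 mm over their backs; the gripper's body (76 mm by 85 mm) begins 54 mm behind the grasp point. The pads swing forward as they close: fully open they stand 13 mm farther back than shut.
Start: joints at [-1.183, 0.507, -0.238, 1.5, 0.126, 1.149, -0.155], TCP at [0.174, 0.6, 0.231] pointing down, gripper open.
Joint ranges: [-3.08, 3.08], [-0.24, 2.05], [-1.43, 1.35], [0, 2.5], [-1.52, 4.66], [0.17, 1.96], [-2.89, 2.89]. Speed limits (rad/s): [2.39, 2.39, 3.14, 3.14, 3.14, 3.14, 3.14].

INTERFACE

Orientations are given as a unit quaternion [x, y, z, w].
In Python, from plant import monitor, optics, robot gives the robot as it stands.
- The arm moves only by the tool step_arm, never from a script. Its argument "plan" is a list of rows, each a list of 7 numbers: the shift along the tool's x, y, z normalised to -1 to 1, where 1 is 0.15 m, then the turn, a rotation vector about the tool's x, y, z normalised to -1 to 1, where 1 is 30 degrees, then the opening, from 0 (shut) to 1 (fully open). In form: [[tx, ty, tz, rx, ry, rz, jaw], ...]. A call has exactly 8 rows; each row shifts and turns the commanded pose from where the row before left it, along the tool's axes as they then stand; what a row does not reach is not made up. A row lasts 1/8 s, in which the tool goes at most 62.5 mm and 10.7 degrees, less where a joint would pass 70% of its speed; a pose out of reach is approached as far as the arm can. A call with a number of a shift or a turn outside -1 to 1 is refused whole. A call with a gripper value outside its range is refused whole. The fingers move at their own pace and stop on an object; "newtons" is the grip in N (left out, the last holds). Time passes only in rows, so rows that do not move let the fingers close, or fill a call up. It gives the time, the measured TCP pose, the force, the opening and the grip force at its end, in the units of the state.
- monitor.get_state(): the state, without advancing time (a new reading comes with each control period).
- optics.snapshot(name): name is "side" or "top" or "wrist"; returns a dict with "pixels" (420x560x3 uint8, blue, green, red), "intrinsics" (3x3 intrinsics, pixels), "extrinsics" (4x4, takes a point from world to camera coordinates); the wrist camera has in their place "mount" (4x4, takes a point from camera to tool coordinates, whose origin is the TCP and whose axes are the flange's). Camera axes: x right, y down, z forward; pixel columns grow to the right and rows downward; lengths in m; the calibration is good to about 2 mm. The wrist camera is an equidistant fisheye: a pixel r from the principal point sees the ray r / f radians off the axis. A picture is of the moment at which its call begins: read the wrist's pose just before it. There is no depth.
- robot.close_job(): hands the job in; it is judged then, once.
The state is a dict: "time": time; "qpos": joint angles; "joint_velocities": joint speeds; "effort": joint torques, N m; "position": TCP position; "eef_rot": TCP orientation; "wrist_force": force on the tool from outside, world axes, zero at the start; "moment": the same for the moment, N m; "opening": opening from 0.0 (shut) to 1.0 (fully open); "grasp_force": force on a finger pad.
Only numpy, scipy, OpenCV 4.12 (cv2) and the standard library are available. Lean on these libraries where they do the work, as an engineer would, in place of code of your own. Each camera call takes 0.05 s, during which the arm holds its last target. There are 200 camera calls.

TASK

Move the two small baguettes from the baking pan to the wire cooling rack and lay them flat beside the one already cooling there, parallel to it, all lying wholly on the rack with a clear gap between each so that air gets round them. Their crust cracks easily: use the lightest grip that holds, and set them down gently without dropping or pressing. Leave the round roll on the pan and the baguette already on the rack where they are.

Things in the scene. Friction and masses are not known exactly. Their poses are not given: they have to be found in the camera images.
- loaf_a: small crisp brown baguette, pale slashes on top: 170 mm long, ends tapering, 46 mm wide (over its middle 100 mm, upright flanks 16 to 32 mm up), 47 mm high; 140 g. Cracks if squeezed with over 35 N by each finger (70 N for both together), knocked or pressed on the rack with over 25 N, or dropped over 12 mm. Origin: centre of its flat underside; x along its length, z up. Starts on the pan.
- loaf_b: small crisp brown baguette, pale slashes on top: 170 mm long, ends tapering, 46 mm wide (over its middle 100 mm, upright flanks 16 to 32 mm up), 47 mm high; 140 g. Cracks if squeezed with over 35 N by each finger (70 N for both together), knocked or pressed on the rack with over 25 N, or dropped over 12 mm. Origin: centre of its flat underside; x along its length, z up. Starts on the pan.
- loaf_done: the third baguette, same make and size, already lying on the rack near its -y edge, along the rack's x; it shows the direction and stays where it is. Origin: centre of the underside; x along its length, z up.
- roll: a round bread roll with a cross cut in its top, 66 mm across, 40 mm high, near the +y end of the pan; it stays there. Origin: centre of the underside.
- pan: dark steel baking pan, fixed: 260 mm along its x by 340 mm along its y, floor 3 mm thick, upright rim 18 mm high and 3 mm thick. Origin: centre of the underside, on the table.
- rack: bright wire cooling rack, fixed, 264 mm along its x by 315 mm along its y; fourteen 4 mm bars run along y every 20 mm, and their tops, on which bread lies, are 25 mm above the table; the wire deck springs down a few mm if pushed. Origin: centre of the underside, on the table.
Mind the look-alikes: they are no part of the job. Leave any pink or red look-alike of the loaf_b alone.

How it is judged:
At the end, for the whole second after the job is handed in: Both baguettes lie released on the rack bars, tipped under 0.15 rad, centres within 48 mm (x) and 134 mm (y) of the rack's middle, parallel to the third within 0.2 rad, all three centre lines at least 56 mm apart sideways; the third baguette and the roll within 20 mm of their starts (x of loaf_a in the frame of rack between -0.048 and 0.048 m and y of loaf_a in the frame of rack between -0.134 and 0.134 m and z of loaf_a in the frame of rack between 0.02 and 0.032 m and angle between each of loaf_a, loaf_b's own z axis and vertical below 0.15 rad and angle between the x axis of each of loaf_a, loaf_b and the x axis of loaf_done, either way round below 0.2 rad and (y of loaf_a in the frame of loaf_done above 0.056 m or y of loaf_a in the frame of loaf_done below -0.056 m) and linear speed of each of loaf_a, loaf_b below 0.02 m/s and x of loaf_b in the frame of rack between -0.048 and 0.048 m and y of loaf_b in the frame of rack between -0.134 and 0.134 m and z of loaf_b in the frame of rack between 0.02 and 0.032 m and (y of loaf_b in the frame of loaf_done above 0.056 m or y of loaf_b in the frame of loaf_done below -0.056 m) and (y of loaf_a in the frame of loaf_b above 0.056 m or y of loaf_a in the frame of loaf_b below -0.056 m) and distance of each of loaf_done, roll from where it was at the start of the episode below 0.02 m); the robot touches nothing.
It fails at once if a baguette to be moved is squeezed with more than 70 N by both fingers together (contact force between the fingers and loaf_a above 70 N or contact force between the fingers and loaf_b above 70 N).
It fails at once if a baguette to be moved is pressed or knocked on the rack with more than 25 N (contact force between any of loaf_a, loaf_b and rack above 25 N).
It fails at once if a baguette to be moved is dropped: out of the fingers it moves faster than 0.5 m/s (a fall of about 13 mm) ((contact force between the fingers and loaf_a below 0.05 N and linear speed of loaf_a above 0.5 m/s) or (contact force between the fingers and loaf_b below 0.05 N and linear speed of loaf_b above 0.5 m/s)).
It fails at once if the baguette already on the rack is shifted by more than 20 mm (distance of loaf_done from where it was at the start of the episode above 0.02 m).
It fails at once if the round roll is shifted by more than 20 mm (distance of roll from where it was at the start of the episode above 0.02 m).
It also fails if it takes over 54 s, if anything falls off the work surface, if the arm or the gripper's body presses on something with over 40 N, if the wrist force passes 120 N, or if a joint passes its speed limit or range.

## Working session

There is one attempt and no reset: what is moved stays moved. The work goes in short steps, Python scripts to look and compute and a tool call to move; the robot and the scene stay as the last step left them, time stands still between calls to the robot, and variables do not carry over. Pictures are saved under pics/ and viewed, at most 10 in all, crops included, and the job is handed in when it is done.

Besides the shell and the picture viewer there is one more tool, called after ">>>" by a JSON object that holds its "method" and its "body". step_arm: Moves the arm, as the interface text tells. Scaled input: -1 to 1 covers 0.15 m each way for a shift and 30 degrees each way for a turn. Its arguments: {"type":"object","properties":{"plan":{"type":"array","items":{"type":"array","items":{"type":"number","minimum":-1,"maximum":1}}},"newtons":{"type":"number"}},"required":["plan"]}

```bash
mkdir -p pics; cat > h.py <<'E'
import numpy as np, cv2, json
from plant import monitor, optics, robot
from scipy.spatial.transform import Rotation as R
def snap(n):
    s=monitor.get_state(); d=optics.snapshot(n); d['s']=s; return d
def ray(d,u,v):
    K=np.array(d['intrinsics']);E=np.array(d['extrinsics'])
    r=E[:3,:3].T@np.linalg.solve(K,[u,v,1.]); o=-E[:3,:3].T@E[:3,3]; return o,r
def onplane(d,u,v,z):
    o,r=ray(d,u,v); return o+r*(z-o[2])/r[2]
E
python3 - <<'E'
from h import *
for n in('top','side'):
    d=snap(n); cv2.imwrite(f'pics/{n}0.png',d['pixels']); np.savez(n+'0.npz',**{k:np.array(d[k]) for k in('pixels','intrinsics','extrinsics')})
s=monitor.get_state();print({k:np.round(v,3) for k,v in s.items()})
E
```

```text
{'time': np.float64(0.1), 'qpos': array([-1.183,  0.508, -0.238,  1.501,  0.126,  1.149, -0.155]), 'joint_velocities': array([ 0.   , -0.001, -0.   , -0.002,  0.001,  0.002,  0.001]), 'effort': array([-5.0000e-03, -6.2183e+01, -2.1950e+00, -2.5021e+01,  1.2000e-02,
        8.0000e-03,  0.0000e+00]), 'position': array([0.174, 0.6  , 0.231]), 'eef_rot': array([ 0.141,  0.99 , -0.001, -0.   ]), 'wrist_force': array([ 0.668,  0.432, -1.108]), 'moment': array([-0.022,  0.048,  0.039]), 'grasp_force': np.float64(0.0), 'opening': np.float64(0.997)}
```

View pics/top0.png

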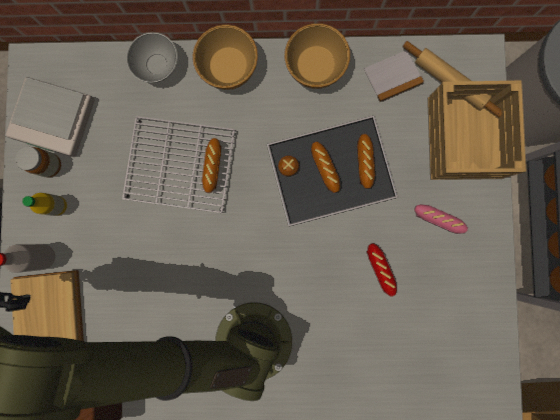

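View pics/side0.png

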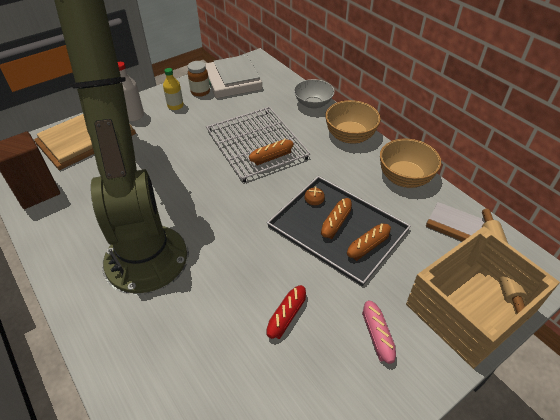

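Top view candidates: brown loaves on the pan at (326,166) and (366,161), which match the description. The brown loaf on the rack at (212,165) is loaf_done. The look-alikes are red at (382,269) and pink at (441,219), both to be left alone, and the roll is at (289,166). The side view shows the same: pan loaves at (337,217) and (370,241), rack loaf at (271,151).

```bash
cat > meas.py <<'E'
from h import *
def blobs(d,lo=(4,120,60),hi=(17,255,255),roi=None):
    hsv=cv2.cvtColor(d['pixels'],cv2.COLOR_BGR2HSV); m=cv2.inRange(hsv,lo,hi)
    m=cv2.morphologyEx(m,cv2.MORPH_CLOSE,np.ones((7,7)))
    return [c for c in cv2.findContours(m,cv2.RETR_EXTERNAL,cv2.CHAIN_APPROX_NONE)[0] if cv2.contourArea(c)>150]
def fit(d,c,z):
    P=np.array([onplane(d,u,v,z)[:2] for u,v in c[:,0]],np.float32)
    (cx,cy),(w,h),a=cv2.minAreaRect(P*1000)
    if w>h: L,W,ang=w,h,a
    else: L,W,ang=h,w,a+90
    return np.round([cx,cy,L,W,(ang+90)%180-90],1)
E
python3 - <<'E'
from meas import *
for n in('top','side'):
    d=dict(np.load(n+'0.npz'))
    E=d['extrinsics'];print(n,'cam at',np.round(-E[:3,:3].T@E[:3,3],3),'f',d['intrinsics'][0,0])
    for c in blobs(d):
        x,y,w,h=cv2.boundingRect(c)
        if n=='top' and not(130<x<390 and 120<y<230): continue
        if n=='side' and not(200<x<400 and 120<y<280): continue
        z=.049 if (x<230 if n=='top' else y<150) else .027
        print((x,y,w,h),fit(d,c,z))
d=dict(np.load('top0.npz'))
for u,v,z in[(136,118,.025),(238,129,.025),(226,213,.025),(124,201,.025),(270,145,.018),(376,119,.018),(396,197,.018),(290,223,.018)]:
    print(u,v,np.round(onplane(d,u,v,z),3))
cv2.imwrite('pics/crop.png',cv2.resize(d['pixels'][100:240,110:410],None,fx=2.6,fy=2.6,interpolation=cv2.INTER_CUBIC))
E
```

```text
top cam at [ 0.299 -0.119  1.362] f 438.39693740945916
(278, 156, 21, 20) [ 534.  -110.1   60.6   59.7  -64.3]
(311, 142, 29, 51) [ 529.1 -225.5  167.5   48.1   22.9]
(202, 138, 19, 55) [534.5 122.1 167.1  47.   -6.5]
(357, 134, 18, 55) [ 545.3 -349.6  167.8   48.3    2.8]
side cam at [-0.159 -0.87   1.078] f 461.9471800302962
(347, 223, 44, 38) [ 547.9 -348.1  174.7   53.4    3.1]
(321, 198, 31, 40) [ 530.4 -223.5  177.4   49.2   22.8]
(305, 187, 19, 18) [ 532.4 -114.4   75.2   57.3   51.5]
(249, 140, 45, 25) [535.1 118.8 170.   73.   -6. ]
136 118 [0.69  0.364 0.025]
238 129 [0.65  0.043 0.025]
226 213 [0.389 0.08  0.025]
124 201 [0.429 0.397 0.025]
270 145 [ 0.6   -0.056  0.018]
376 119 [ 0.678 -0.386  0.018]
396 197 [ 0.434 -0.441  0.018]
290 223 [ 0.357 -0.115  0.018]
```

View pics/crop.png

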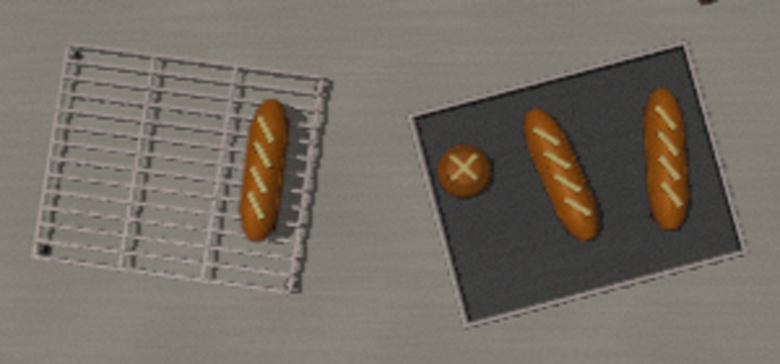

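The crop confirms the choice: two brown slashed loaves and the roll on the pan, and one loaf on the rack's right (-y) edge. Top and side positions agree within 4 mm, and the sizes (about 167×48 mm) fit. I put the rack centre at (0.540, 0.221) with yaw about -7°. Next I'll plan the approach.

```bash
cat > go.py <<'E'
# rows from the present pose to x y z(m) yaw(deg, tool x heading) in n rows, tool kept pointing down
from h import *; import sys
def rows(x,y,z,yaw,n,start=None):
    s=monitor.get_state(); p0=np.array(s['position']); r0=R.from_quat(s['eef_rot'])
    if start: p0,r0=np.array(start[:3]),down(start[3])
    rv=(r0.inv()*down(yaw)).as_rotvec()
    out=[];r=r0; st=(np.array([x,y,z])-p0)/n
    for i in range(n):
        t=r.inv().apply(st)/.15; out.append([*t,*(np.degrees(rv)/n/30)]); r=r*R.from_rotvec(rv/n)
    return np.round(out,3)
def down(yaw): return R.from_euler('z',yaw,degrees=True)*R.from_euler('x',180,degrees=True)
if __name__=='__main__':
    a=[float(v) for v in sys.argv[1:]]; st=None
    while a:
        print('->',a[:5]); print(*map(list,rows(*a[:4],int(a[4]),st).tolist()),sep='\n'); st=a[:4]; a=a[5:]
E
python3 go.py .5 .25 .2 90 8  .529 -.2255 .12 22.9 12
```

```text
-> [0.5, 0.25, 0.2, 90.0, 8.0]
[-0.342, -0.204, 0.026, -0.0, 0.0, 0.307]
[-0.37, -0.147, 0.026, -0.0, 0.0, 0.307]
[-0.389, -0.085, 0.026, -0.0, 0.0, 0.307]
[-0.398, -0.022, 0.026, -0.0, 0.0, 0.307]
[-0.396, 0.042, 0.026, -0.0, 0.0, 0.307]
[-0.384, 0.105, 0.025, -0.0, 0.0, 0.307]
[-0.362, 0.165, 0.025, -0.0, 0.0, 0.307]
[-0.331, 0.221, 0.025, -0.0, 0.0, 0.307]
-> [0.529, -0.2255, 0.12, 22.9, 12.0]
[-0.264, 0.016, 0.044, 0.0, -0.0, 0.186]
[-0.261, 0.042, 0.044, 0.0, -0.0, 0.186]
[-0.256, 0.067, 0.044, 0.0, -0.0, 0.186]
[-0.248, 0.092, 0.044, 0.0, -0.0, 0.186]
[-0.238, 0.115, 0.044, 0.0, -0.0, 0.186]
[-0.226, 0.138, 0.044, 0.0, -0.0, 0.186]
[-0.211, 0.159, 0.044, 0.0, -0.0, 0.186]
[-0.195, 0.179, 0.044, 0.0, -0.0, 0.186]
[-0.176, 0.197, 0.044, 0.0, -0.0, 0.186]
[-0.156, 0.214, 0.044, 0.0, -0.0, 0.186]
[-0.135, 0.228, 0.044, 0.0, -0.0, 0.186]
[-0.112, 0.24, 0.044, 0.0, -0.0, 0.186]
```

>>> {"method": "step_arm", "body": {"plan": [[-0.34, -0.2, 0.025, 0, 0, 0.31, 1], [-0.37, -0.15, 0.025, 0, 0, 0.31, 1], [-0.39, -0.085, 0.025, 0, 0, 0.31, 1], [-0.4, -0.02, 0.025, 0, 0, 0.31, 1], [-0.395, 0.04, 0.025, 0, 0, 0.31, 1], [-0.385, 0.105, 0.025, 0, 0, 0.31, 1], [-0.36, 0.165, 0.025, 0, 0, 0.31, 1], [-0.33, 0.22, 0.025, 0, 0, 0.31, 1]], "newtons": 20}}

```text
time: 1.1
position: [0.499, 0.2479, 0.201]
eef_rot: [0.713, 0.702, -0.0, -0.0]
wrist_force: [0.4, 0.7, -1.0]
opening: 0.997
grasp_force: 0.0
```

```bash
python3 -c "
from h import *
s=monitor.get_state();print(s['position'],s['qpos'])";python3 go.py .529 -.2255 .12 22.9 16
```

```text
[0.49901803 0.24792039 0.20104806] [-0.61481535  0.42942868  0.16292806  1.73120437 -0.08115098  0.98772222
 -0.43721663]
-> [0.529, -0.2255, 0.12, 22.9, 16.0]
[-0.197, 0.016, 0.034, -0.0, 0.0, 0.138]
[-0.195, 0.03, 0.034, -0.0, 0.0, 0.138]
[-0.193, 0.044, 0.034, -0.0, 0.0, 0.138]
[-0.189, 0.058, 0.034, -0.0, 0.0, 0.138]
[-0.184, 0.071, 0.034, -0.0, 0.0, 0.138]
[-0.179, 0.084, 0.034, -0.0, 0.0, 0.138]
[-0.172, 0.097, 0.034, -0.0, 0.0, 0.138]
[-0.165, 0.109, 0.034, -0.0, 0.0, 0.138]
[-0.157, 0.121, 0.034, -0.0, 0.0, 0.138]
[-0.147, 0.132, 0.034, -0.0, 0.0, 0.138]
[-0.138, 0.142, 0.034, -0.0, 0.0, 0.138]
[-0.127, 0.151, 0.034, -0.0, 0.0, 0.138]
[-0.116, 0.16, 0.034, -0.0, 0.0, 0.138]
[-0.104, 0.168, 0.034, -0.0, 0.0, 0.138]
[-0.091, 0.175, 0.034, -0.0, 0.0, 0.138]
[-0.079, 0.181, 0.034, -0.0, 0.0, 0.138]
```

>>> {"method": "step_arm", "body": {"plan": [[-0.2, 0.015, 0.034, 0, 0, 0.138, 1], [-0.195, 0.03, 0.034, 0, 0, 0.138, 1], [-0.19, 0.045, 0.034, 0, 0, 0.138, 1], [-0.19, 0.06, 0.034, 0, 0, 0.138, 1], [-0.185, 0.07, 0.034, 0, 0, 0.138, 1], [-0.18, 0.085, 0.034, 0, 0, 0.138, 1], [-0.17, 0.095, 0.034, 0, 0, 0.138, 1], [-0.165, 0.11, 0.034, 0, 0, 0.138, 1]]}}

```text
time: 2.1
position: [0.5141, 0.0119, 0.1603]
eef_rot: [0.882, 0.47, 0.0, -0.0]
wrist_force: [0.7, 0.1, 0.6]
opening: 1.002
grasp_force: 0.0
```

>>> {"method": "step_arm", "body": {"plan": [[-0.155, 0.12, 0.034, 0, 0, 0.138, 1], [-0.145, 0.13, 0.034, 0, 0, 0.138, 1], [-0.14, 0.14, 0.034, 0, 0, 0.138, 1], [-0.125, 0.15, 0.034, 0, 0, 0.138, 1], [-0.115, 0.16, 0.034, 0, 0, 0.138, 1], [-0.105, 0.17, 0.034, 0, 0, 0.138, 1], [-0.09, 0.175, 0.034, 0, 0, 0.138, 1], [-0.08, 0.18, 0.034, 0, 0, 0.138, 1]]}}

```text
time: 3.1
position: [0.5301, -0.2235, 0.1195]
eef_rot: [0.98, 0.199, 0.0, -0.0]
wrist_force: [0.6, 0.8, 0.3]
opening: 1.0
grasp_force: 0.0
```

```bash
python3 - <<'E'
from h import *
d=snap('wrist');s=d['s'];print(np.round(s['position'],4),np.round(s['qpos'],2)); cv2.imwrite('pics/w1.png',d['pixels'])
print(np.round(d['mount'],3))
E
python3 go.py .529 -.2255 .007 22.9 8
```

```text
[ 0.5301 -0.2235  0.1195] [ 0.06  0.58  0.47  1.79 -0.34  0.85 -0.48]
[[-0.001 -0.953 -0.304  0.077]
 [ 1.    -0.001  0.    -0.   ]
 [-0.    -0.304  0.953 -0.142]
 [ 0.     0.     0.     1.   ]]
-> [0.529, -0.2255, 0.007, 22.9, 8.0]
[0.001, -0.003, 0.094, 0.001, 0.0, -0.001]
[0.001, -0.003, 0.094, 0.001, 0.0, -0.001]
[0.001, -0.003, 0.094, 0.001, 0.0, -0.001]
[0.001, -0.003, 0.094, 0.001, 0.0, -0.001]
[0.001, -0.002, 0.094, 0.001, 0.0, -0.001]
[0.001, -0.002, 0.094, 0.001, 0.0, -0.001]
[0.001, -0.002, 0.094, 0.001, 0.0, -0.001]
[0.001, -0.002, 0.094, 0.001, 0.0, -0.001]
```

View pics/w1.png

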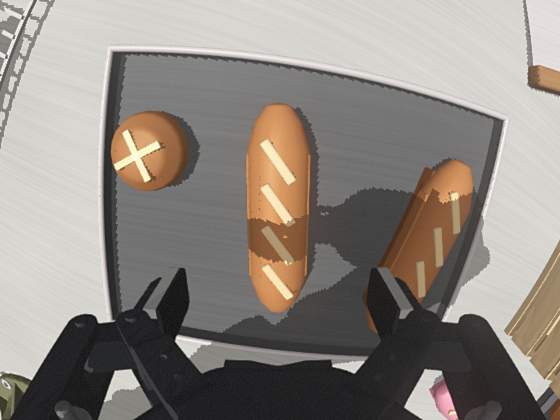

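The wrist view shows the middle loaf centred between the open fingers (loaf axis at column 278, finger midpoint 277) and aligned. The roll at (150,150) and the other loaf at (420,250) are clear of the fingers. I'll descend now.

>>> {"method": "step_arm", "body": {"plan": [[0.001, -0.002, 0.12, 0, 0, 0, 1], [0.001, -0.002, 0.12, 0, 0, 0, 1], [0.001, -0.002, 0.12, 0, 0, 0, 1], [0.001, -0.002, 0.12, 0, 0, 0, 1], [0.001, -0.002, 0.11, 0, 0, 0, 1], [0.001, -0.002, 0.08, 0, 0, 0, 1], [0.001, -0.002, 0.05, 0, 0, 0, 1], [0, 0, 0.03, 0, 0, 0, 1]]}}

```text
time: 4.15
position: [0.5306, -0.2207, 0.0069]
eef_rot: [0.98, 0.201, -0.0, 0.0]
wrist_force: [-0.1, -0.1, -0.0]
opening: 1.001
grasp_force: 0.0
```

```bash
python3 go.py .529 -.2255 .007 22.9 1
```

```text
-> [0.529, -0.2255, 0.007, 22.9, 1.0]
[-0.022, 0.025, -0.001, 0.0, 0.0, 0.009]
```

>>> {"method": "step_arm", "body": {"plan": [[-0.02, 0.025, 0, 0, 0, 0, 1], [0, 0, 0, 0, 0, 0, 0.85], [0, 0, 0, 0, 0, 0, 0.7], [0, 0, 0, 0, 0, 0, 0.6], [0, 0, 0, 0, 0, 0, 0.5], [0, 0, 0, 0, 0, 0, 0.45], [0, 0, 0, 0, 0, 0, 0.4], [0, 0, 0, 0, 0, 0, 0.4]], "newtons": 20}}

```text
time: 5.15
position: [0.5294, -0.2252, 0.0074]
eef_rot: [0.98, 0.201, 0.0, -0.0]
wrist_force: [-0.1, 1.4, 6.2]
opening: 0.535
grasp_force: 21.8
```

>>> {"method": "step_arm", "body": {"plan": [[0, 0, -0.03, 0, 0, 0, 0.4], [0, 0, -0.06, 0, 0, 0, 0.4], [0, 0, -0.12, 0, 0, 0, 0.4], [0, 0, -0.15, 0, 0, 0, 0.4], [0, 0, -0.2, 0, 0, 0, 0.4], [0, 0, -0.2, 0, 0, 0, 0.4], [0, 0, -0.15, 0, 0, 0, 0.4], [0, 0, 0, 0, 0, 0, 0.4]]}}

```text
time: 6.15
position: [0.5301, -0.2259, 0.1455]
eef_rot: [0.98, 0.201, 0.002, 0.001]
wrist_force: [0.7, 0.5, -2.2]
opening: 0.537
grasp_force: 21.0
```

```bash
python3 go.py .552 .320 .13 -6.8 24
```

```text
-> [0.552, 0.32, 0.13, -6.8, 24.0]
[0.065, -0.137, 0.004, 0.0, -0.0, 0.042]
[0.062, -0.138, 0.004, 0.0, -0.0, 0.042]
[0.059, -0.14, 0.004, 0.0, -0.0, 0.042]
[0.056, -0.141, 0.004, 0.0, -0.0, 0.042]
[0.053, -0.142, 0.004, 0.0, -0.0, 0.042]
[0.05, -0.143, 0.004, 0.0, -0.0, 0.042]
[0.047, -0.144, 0.004, 0.0, -0.0, 0.042]
[0.044, -0.145, 0.004, 0.0, -0.0, 0.042]
[0.04, -0.146, 0.004, 0.0, -0.0, 0.042]
[0.037, -0.147, 0.004, 0.0, -0.0, 0.042]
[0.034, -0.148, 0.004, 0.0, -0.0, 0.042]
[0.031, -0.149, 0.004, 0.0, -0.0, 0.042]
[0.028, -0.149, 0.004, 0.0, -0.0, 0.042]
[0.024, -0.15, 0.004, 0.0, -0.0, 0.042]
[0.021, -0.15, 0.004, 0.0, -0.0, 0.042]
[0.018, -0.151, 0.004, 0.0, -0.0, 0.042]
[0.014, -0.151, 0.004, 0.0, -0.0, 0.042]
[0.011, -0.151, 0.004, 0.0, -0.0, 0.042]
[0.008, -0.152, 0.004, 0.0, -0.0, 0.042]
[0.005, -0.152, 0.004, 0.0, -0.0, 0.042]
[0.001, -0.152, 0.004, 0.0, -0.0, 0.042]
[-0.002, -0.152, 0.004, 0.0, -0.0, 0.042]
[-0.005, -0.152, 0.004, 0.0, -0.0, 0.042]
[-0.009, -0.152, 0.004, 0.0, -0.0, 0.042]
```

Held at 21 N with the weight on the wrist. Carrying it over.

>>> {"method": "step_arm", "body": {"plan": [[0.065, -0.137, 0.004, 0, 0, 0.042, 0.4], [0.062, -0.138, 0.004, 0, 0, 0.042, 0.4], [0.059, -0.14, 0.004, 0, 0, 0.042, 0.4], [0.056, -0.141, 0.004, 0, 0, 0.042, 0.4], [0.053, -0.142, 0.004, 0, 0, 0.042, 0.4], [0.05, -0.143, 0.004, 0, 0, 0.042, 0.4], [0.047, -0.144, 0.004, 0, 0, 0.042, 0.4], [0.044, -0.145, 0.004, 0, 0, 0.042, 0.4]]}}

```text
time: 7.15
position: [0.536, -0.0427, 0.1377]
eef_rot: [0.994, 0.113, -0.001, -0.0]
wrist_force: [0.1, -0.0, -0.9]
opening: 0.537
grasp_force: 21.0
```

>>> {"method": "step_arm", "body": {"plan": [[0.04, -0.146, 0.004, 0, 0, 0.042, 0.4], [0.037, -0.147, 0.004, 0, 0, 0.042, 0.4], [0.034, -0.148, 0.004, 0, 0, 0.042, 0.4], [0.031, -0.149, 0.004, 0, 0, 0.042, 0.4], [0.028, -0.149, 0.004, 0, 0, 0.042, 0.4], [0.024, -0.15, 0.004, 0, 0, 0.042, 0.4], [0.021, -0.15, 0.004, 0, 0, 0.042, 0.4], [0.018, -0.151, 0.004, 0, 0, 0.042, 0.4]]}}

```text
time: 8.15
position: [0.5437, 0.139, 0.1328]
eef_rot: [1.0, 0.026, -0.001, 0.0]
wrist_force: [0.0, 0.0, -1.8]
opening: 0.536
grasp_force: 21.0
```

>>> {"method": "step_arm", "body": {"plan": [[0.014, -0.151, 0.004, 0, 0, 0.042, 0.4], [0.011, -0.151, 0.004, 0, 0, 0.042, 0.4], [0.008, -0.152, 0.004, 0, 0, 0.042, 0.4], [0.005, -0.152, 0.004, 0, 0, 0.042, 0.4], [0, -0.152, 0.004, 0, 0, 0.042, 0.4], [-0.002, -0.152, 0.004, 0, 0, 0.042, 0.4], [-0.005, -0.152, 0.004, 0, 0, 0.042, 0.4], [-0.009, -0.152, 0.004, 0, 0, 0.042, 0.4]]}}

```text
time: 9.15
position: [0.5515, 0.321, 0.1277]
eef_rot: [0.998, -0.062, -0.001, 0.001]
wrist_force: [-0.3, 0.1, -0.9]
opening: 0.531
grasp_force: 21.0
```

```bash
python3 - <<'E'
from h import *
d=snap('wrist');s=d['s'];print(np.round(s['position'],4),np.round(s['qpos'],2));cv2.imwrite('pics/w2.png',d['pixels'])
E
python3 go.py .552 .32 .05 -6.8 8
```

```text
[0.5515 0.321  0.1277] [-0.94  0.7   0.66  1.61 -0.49  1.   -1.82]
-> [0.552, 0.32, 0.05, -6.8, 8.0]
[0.002, 0.004, 0.064, -0.0, 0.001, -0.001]
[0.002, 0.004, 0.064, -0.0, 0.001, -0.001]
[0.002, 0.004, 0.064, -0.0, 0.001, -0.001]
[0.002, 0.004, 0.064, -0.0, 0.001, -0.001]
[0.002, 0.004, 0.064, -0.0, 0.001, -0.001]
[0.002, 0.004, 0.064, -0.0, 0.001, -0.001]
[0.001, 0.004, 0.064, -0.0, 0.001, -0.001]
[0.001, 0.004, 0.064, -0.0, 0.001, -0.001]
```

View pics/w2.png

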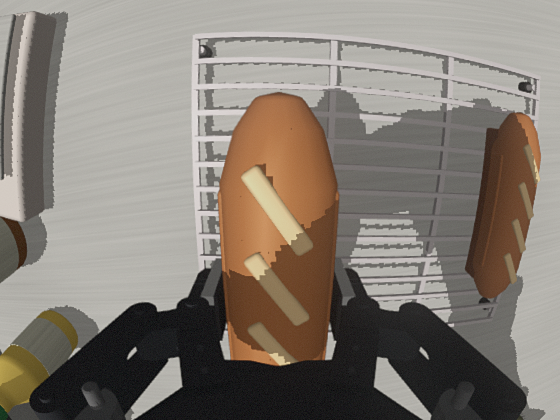

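The loaf hangs straight in the fingers (axis at column 278), over the rack's +y part and parallel to the done loaf at the right (510,200). Lowering.

>>> {"method": "step_arm", "body": {"plan": [[0.002, 0.004, 0.09, 0, 0, 0, 0.4], [0.002, 0.004, 0.09, 0, 0, 0, 0.4], [0.002, 0.004, 0.09, 0, 0, 0, 0.4], [0.002, 0.004, 0.08, 0, 0, 0, 0.4], [0.002, 0.004, 0.07, 0, 0, 0, 0.4], [0.002, 0.004, 0.06, 0, 0, 0, 0.4], [0, 0, 0.06, 0, 0, 0, 0.4], [0, 0, 0.04, 0, 0, 0, 0.4]]}}

```text
time: 10.2
position: [0.5535, 0.3168, 0.0417]
eef_rot: [0.998, -0.062, -0.0, 0.0]
wrist_force: [-0.1, 0.5, -0.4]
opening: 0.536
grasp_force: 21.0
```

>>> {"method": "step_arm", "body": {"plan": [[0, 0, 0.015, 0, 0, 0, 0.4], [0, 0, 0.01, 0, 0, 0, 0.4], [0, 0, 0.01, 0, 0, 0, 0.4], [0, 0, 0.01, 0, 0, 0, 0.4], [0, 0, 0.01, 0, 0, 0, 0.4], [0, 0, 0, 0, 0, 0, 0.4], [0, 0, 0, 0, 0, 0, 0.4], [0, 0, 0, 0, 0, 0, 0.4]]}}

```text
time: 11.2
position: [0.5536, 0.3168, 0.0341]
eef_rot: [0.998, -0.062, 0.0, -0.0]
wrist_force: [0.2, -0.9, -1.2]
opening: 0.539
grasp_force: 21.0
```

>>> {"method": "step_arm", "body": {"plan": [[0, 0, 0.006, 0, 0, 0, 0.4], [0, 0, 0.006, 0, 0, 0, 0.4], [0, 0, 0.006, 0, 0, 0, 0.4], [0, 0, 0.005, 0, 0, 0, 0.4], [0, 0, 0.005, 0, 0, 0, 0.4], [0, 0, 0, 0, 0, 0, 0.4], [0, 0, 0, 0, 0, 0, 0.4], [0, 0, 0, 0, 0, 0, 0.4]]}}

```text
time: 12.2
position: [0.5536, 0.3168, 0.0299]
eef_rot: [0.998, -0.062, 0.0, 0.0]
wrist_force: [-0.0, -0.2, -2.0]
opening: 0.535
grasp_force: 21.0
```

>>> {"method": "step_arm", "body": {"plan": [[0, 0, 0.005, 0, 0, 0, 0.4], [0, 0, 0.003, 0, 0, 0, 0.4], [0, 0, 0, 0, 0, 0, 0.4], [0, 0, 0, 0, 0, 0, 0.55], [0, 0, 0, 0, 0, 0, 0.6], [0, 0, 0, 0, 0, 0, 0.7], [0, 0, 0, 0, 0, 0, 0.8], [0, 0, 0, 0, 0, 0, 0.8]]}}

```text
time: 13.2
position: [0.5536, 0.3168, 0.0286]
eef_rot: [0.998, -0.062, -0.0, 0.0]
wrist_force: [-1.1, 0.1, 0.1]
opening: 0.8
grasp_force: 0.0
```

>>> {"method": "step_arm", "body": {"plan": [[0, 0, -0.05, 0, 0, 0, 0.8], [0, 0, -0.1, 0, 0, 0, 0.8], [0, 0, -0.15, 0, 0, 0, 0.8], [0, 0, -0.2, 0, 0, 0, 0.8], [0, 0, -0.2, 0, 0, 0, 0.8], [0, 0, -0.1, 0, 0, 0, 0.8], [0, 0, 0, 0, 0, 0, 0.8], [0, 0, 0, 0, 0, 0, 0.8]]}}

```text
time: 14.2
position: [0.5529, 0.3168, 0.1476]
eef_rot: [0.998, -0.062, -0.001, 0.0]
wrist_force: [0.2, 0.2, -0.9]
opening: 0.803
grasp_force: 0.0
```

```bash
python3 - <<'E'
from meas import *
d=snap('side');cv2.imwrite('pics/side1.png',d['pixels'])
for c in blobs(d):
    x,y,w,h=cv2.boundingRect(c)
    if 200<x<400 and 80<y<280: print((x,y,w,h),fit(d,c,.049 if y<160 else .027))
E
python3 go.py .5465 -.349 .11 2.9 24
```

```text
(347, 223, 44, 38) [ 547.9 -348.1  174.7   53.4    3.1]
(305, 187, 20, 18) [ 533.4 -115.3   75.2   60.    51.5]
(249, 140, 45, 25) [535.1 118.7 169.8  72.3  -6.9]
(224, 111, 42, 23) [556.  311.4 170.7  79.6  -6.7]
-> [0.5465, -0.349, 0.11, 2.9, 24.0]
[0.021, 0.184, 0.011, 0.0, 0.0, -0.014]
[0.02, 0.184, 0.011, 0.0, 0.0, -0.014]
[0.018, 0.184, 0.011, 0.0, 0.0, -0.014]
[0.017, 0.184, 0.011, 0.0, 0.0, -0.014]
[0.016, 0.184, 0.011, 0.0, 0.0, -0.014]
[0.014, 0.184, 0.011, 0.0, 0.0, -0.014]
[0.013, 0.184, 0.011, 0.0, 0.0, -0.014]
[0.012, 0.185, 0.011, 0.0, 0.0, -0.014]
[0.01, 0.185, 0.011, 0.0, 0.0, -0.014]
[0.009, 0.185, 0.01, 0.0, 0.0, -0.014]
[0.008, 0.185, 0.01, 0.0, 0.0, -0.014]
[0.006, 0.185, 0.01, 0.0, 0.0, -0.014]
[0.005, 0.185, 0.01, 0.0, 0.0, -0.014]
[0.004, 0.185, 0.01, 0.0, 0.0, -0.014]
[0.002, 0.185, 0.01, 0.0, 0.0, -0.014]
[0.001, 0.185, 0.01, 0.0, 0.0, -0.014]
[-0.0, 0.185, 0.01, 0.0, 0.0, -0.014]
[-0.002, 0.185, 0.01, 0.0, 0.0, -0.014]
[-0.003, 0.185, 0.01, 0.0, 0.0, -0.014]
[-0.004, 0.185, 0.01, 0.0, 0.0, -0.014]
[-0.006, 0.185, 0.01, 0.0, 0.0, -0.014]
[-0.007, 0.185, 0.01, 0.0, 0.0, -0.014]
[-0.008, 0.185, 0.01, 0.0, 0.0, -0.014]
[-0.01, 0.185, 0.01, 0.0, 0.0, -0.014]
```

View pics/side1.png

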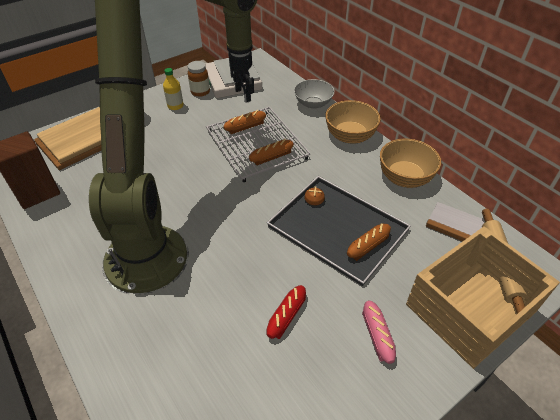

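The first loaf lies flat on the rack at (245,122), parallel to the done loaf at (271,151), with a wide gap between them. The second is still on the pan at (370,241). I'll fetch it with the jaws at 0.8 so they stay clear of the rim.

>>> {"method": "step_arm", "body": {"plan": [[0.02, 0.184, 0.01, 0, 0, -0.014, 0.8], [0.02, 0.184, 0.01, 0, 0, -0.014, 0.8], [0.018, 0.184, 0.01, 0, 0, -0.014, 0.8], [0.017, 0.184, 0.01, 0, 0, -0.014, 0.8], [0.016, 0.184, 0.01, 0, 0, -0.014, 0.8], [0.014, 0.184, 0.01, 0, 0, -0.014, 0.8], [0.013, 0.184, 0.01, 0, 0, -0.014, 0.8], [0.012, 0.184, 0.01, 0, 0, -0.014, 0.8]]}}

```text
time: 15.25
position: [0.5507, 0.0942, 0.1355]
eef_rot: [0.999, -0.032, -0.001, 0.0]
wrist_force: [0.1, -0.5, 0.3]
opening: 0.799
grasp_force: 0.0
```

>>> {"method": "step_arm", "body": {"plan": [[0.01, 0.185, 0.01, 0, 0, -0.014, 0.8], [0.009, 0.185, 0.01, 0, 0, -0.014, 0.8], [0.008, 0.185, 0.01, 0, 0, -0.014, 0.8], [0.006, 0.185, 0.01, 0, 0, -0.014, 0.8], [0.005, 0.185, 0.01, 0, 0, -0.014, 0.8], [0.004, 0.185, 0.01, 0, 0, -0.014, 0.8], [0.002, 0.185, 0.01, 0, 0, -0.014, 0.8], [0, 0.185, 0.01, 0, 0, -0.014, 0.8]]}}

```text
time: 16.25
position: [0.5486, -0.1277, 0.1235]
eef_rot: [1.0, -0.003, -0.001, -0.0]
wrist_force: [1.0, 0.2, -0.7]
opening: 0.794
grasp_force: 0.0
```

>>> {"method": "step_arm", "body": {"plan": [[0, 0.185, 0.01, 0, 0, -0.014, 0.8], [-0.002, 0.185, 0.01, 0, 0, -0.014, 0.8], [-0.003, 0.185, 0.01, 0, 0, -0.014, 0.8], [-0.004, 0.185, 0.01, 0, 0, -0.014, 0.8], [-0.006, 0.185, 0.01, 0, 0, -0.014, 0.8], [-0.007, 0.185, 0.01, 0, 0, -0.014, 0.8], [-0.008, 0.185, 0.01, 0, 0, -0.014, 0.8], [0, 0, 0, 0, 0, 0, 0.8]]}}

```text
time: 17.25
position: [0.5462, -0.3239, 0.113]
eef_rot: [1.0, 0.021, -0.001, 0.0]
wrist_force: [1.0, 0.6, 0.3]
opening: 0.798
grasp_force: 0.0
```

```bash
python3 - <<'E'
from h import *
d=snap('wrist');s=d['s'];print(np.round(s['position'],4),np.round(s['qpos'],2)); cv2.imwrite('pics/w3.png',d['pixels'])
E
python3 go.py .5465 -.349 .11 2.9 1
```

```text
[ 0.5462 -0.3239  0.113 ] [ 0.19  0.69  0.54  1.63 -0.41  0.94 -0.66]
-> [0.5465, -0.349, 0.11, 2.9, 1.0]
[-0.01, 0.18, 0.02, -0.001, 0.004, -0.015]
```

View pics/w3.png

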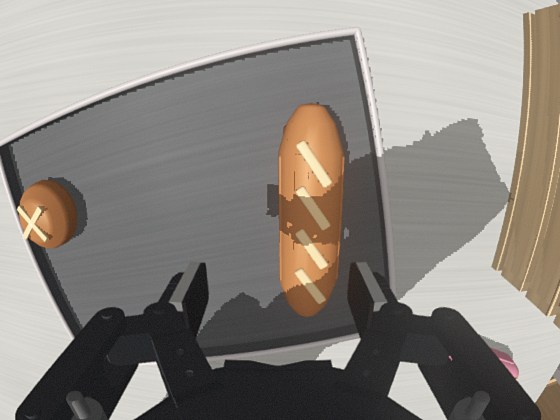

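The wrist view shows the loaf at column 311 and the finger midpoint at 278, about one row (27 mm) short in y. I'll correct that and come partway down.

>>> {"method": "step_arm", "body": {"plan": [[-0.005, 0.09, 0, 0, 0, -0.015, 0.8], [-0.005, 0.09, 0, 0, 0, 0, 0.8], [0, 0, 0.05, 0, 0, 0, 0.8], [0, 0, 0.06, 0, 0, 0, 0.8], [0, 0, 0.06, 0, 0, 0, 0.8], [0, 0, 0.06, 0, 0, 0, 0.8], [0, 0, 0.04, 0, 0, 0, 0.8], [0, 0, 0, 0, 0, 0, 0.8]]}}

```text
time: 18.3
position: [0.5474, -0.3481, 0.073]
eef_rot: [1.0, 0.026, -0.0, -0.0]
wrist_force: [-0.7, 0.3, -0.5]
opening: 0.801
grasp_force: 0.0
```

```bash
python3 go.py .5465 -.349 .007 2.9 1
```

```text
-> [0.5465, -0.349, 0.007, 2.9, 1.0]
[-0.006, 0.006, 0.44, -0.001, 0.002, 0.004]
```

>>> {"method": "step_arm", "body": {"plan": [[-0.006, 0.006, 0.08, 0, 0, 0, 0.8], [0, 0, 0.08, 0, 0, 0, 0.8], [0, 0, 0.08, 0, 0, 0, 0.8], [0, 0, 0.07, 0, 0, 0, 0.8], [0, 0, 0.06, 0, 0, 0, 0.8], [0, 0, 0.04, 0, 0, 0, 0.8], [0, 0, 0.03, 0, 0, 0, 0.8], [0, 0, 0, 0, 0, 0, 0.8]]}}

```text
time: 19.3
position: [0.5466, -0.3493, 0.0075]
eef_rot: [1.0, 0.026, -0.0, -0.0]
wrist_force: [0.0, 0.6, 0.6]
opening: 0.798
grasp_force: 0.0
```

>>> {"method": "step_arm", "body": {"plan": [[0, 0, 0, 0, 0, 0, 0.75], [0, 0, 0, 0, 0, 0, 0.7], [0, 0, 0, 0, 0, 0, 0.6], [0, 0, 0, 0, 0, 0, 0.55], [0, 0, 0, 0, 0, 0, 0.5], [0, 0, 0, 0, 0, 0, 0.45], [0, 0, 0, 0, 0, 0, 0.4], [0, 0, 0, 0, 0, 0, 0.4]], "newtons": 20}}

```text
time: 20.3
position: [0.5468, -0.3492, 0.0078]
eef_rot: [1.0, 0.026, 0.0, -0.0]
wrist_force: [-1.2, 1.5, 4.2]
opening: 0.533
grasp_force: 21.5
```

>>> {"method": "step_arm", "body": {"plan": [[0, 0, -0.03, 0, 0, 0, 0.4], [0, 0, -0.06, 0, 0, 0, 0.4], [0, 0, -0.12, 0, 0, 0, 0.4], [0, 0, -0.15, 0, 0, 0, 0.4], [0, 0, -0.2, 0, 0, 0, 0.4], [0, 0, -0.2, 0, 0, 0, 0.4], [0, 0, -0.15, 0, 0, 0, 0.4], [0, 0, 0, 0, 0, 0, 0.4]]}}

```text
time: 21.3
position: [0.5475, -0.3505, 0.1471]
eef_rot: [1.0, 0.026, 0.002, 0.001]
wrist_force: [0.2, 0.5, -1.6]
opening: 0.534
grasp_force: 20.9
```

```bash
python3 go.py .544 .2175 .14 -6.8 24 | sed -n '1,2p;6p;10p;14p;18p;22p;25p'
```

```text
-> [0.544, 0.2175, 0.14, -6.8, 24.0]
[0.007, -0.158, 0.002, 0.0, -0.0, 0.014]
[0.003, -0.158, 0.002, 0.0, -0.0, 0.014]
[-0.002, -0.158, 0.002, 0.0, -0.0, 0.014]
[-0.006, -0.158, 0.002, 0.0, -0.0, 0.014]
[-0.011, -0.157, 0.002, 0.0, -0.0, 0.014]
[-0.015, -0.157, 0.002, 0.0, -0.0, 0.014]
[-0.019, -0.157, 0.002, 0.0, -0.0, 0.014]
```

>>> {"method": "step_arm", "body": {"plan": [[0.007, -0.158, 0.002, 0, 0, 0.014, 0.4], [0.006, -0.158, 0.002, 0, 0, 0.014, 0.4], [0.005, -0.158, 0.002, 0, 0, 0.014, 0.4], [0.004, -0.158, 0.002, 0, 0, 0.014, 0.4], [0.003, -0.158, 0.002, 0, 0, 0.014, 0.4], [0.001, -0.158, 0.002, 0, 0, 0.014, 0.4], [0, -0.158, 0.002, 0, 0, 0.014, 0.4], [-0.001, -0.158, 0.002, 0, 0, 0.014, 0.4]]}}

```text
time: 22.3
position: [0.5447, -0.1587, 0.141]
eef_rot: [1.0, -0.003, -0.001, -0.0]
wrist_force: [0.7, 0.4, -1.2]
opening: 0.536
grasp_force: 20.9
```

>>> {"method": "step_arm", "body": {"plan": [[-0.002, -0.158, 0.002, 0, 0, 0.014, 0.4], [-0.003, -0.158, 0.002, 0, 0, 0.014, 0.4], [-0.004, -0.158, 0.002, 0, 0, 0.014, 0.4], [-0.005, -0.158, 0.002, 0, 0, 0.014, 0.4], [-0.006, -0.158, 0.002, 0, 0, 0.014, 0.4], [-0.007, -0.158, 0.002, 0, 0, 0.014, 0.4], [-0.008, -0.157, 0.002, 0, 0, 0.014, 0.4], [-0.01, -0.157, 0.002, 0, 0, 0.014, 0.4]]}}

```text
time: 23.3
position: [0.5439, 0.0306, 0.1387]
eef_rot: [0.999, -0.032, -0.001, 0.0]
wrist_force: [-0.4, -0.0, -1.2]
opening: 0.538
grasp_force: 20.9
```

>>> {"method": "step_arm", "body": {"plan": [[-0.011, -0.157, 0.002, 0, 0, 0.014, 0.4], [-0.012, -0.157, 0.002, 0, 0, 0.014, 0.4], [-0.013, -0.157, 0.002, 0, 0, 0.014, 0.4], [-0.014, -0.157, 0.002, 0, 0, 0.014, 0.4], [-0.015, -0.157, 0.002, 0, 0, 0.014, 0.4], [-0.016, -0.157, 0.002, 0, 0, 0.014, 0.4], [-0.017, -0.157, 0.002, 0, 0, 0.014, 0.4], [-0.018, -0.15, 0.002, 0, 0, 0.014, 0.4]]}}

```text
time: 24.3
position: [0.5434, 0.2186, 0.1362]
eef_rot: [0.998, -0.062, -0.001, 0.0]
wrist_force: [1.5, -0.2, -1.6]
opening: 0.534
grasp_force: 20.9
```

>>> {"method": "step_arm", "body": {"plan": [[0, 0, 0.03, 0, 0, 0, 0.4], [0, 0, 0.04, 0, 0, 0, 0.4], [0, 0, 0.04, 0, 0, 0, 0.4], [0, 0, 0.04, 0, 0, 0, 0.4], [0, 0, 0.04, 0, 0, 0, 0.4], [0, 0, 0.03, 0, 0, 0, 0.4], [0, 0, 0, 0, 0, 0, 0.4], [0, 0, 0, 0, 0, 0, 0.4]]}}

```text
time: 25.3
position: [0.5442, 0.2179, 0.1041]
eef_rot: [0.998, -0.062, 0.0, -0.0]
wrist_force: [0.3, 0.1, -0.4]
opening: 0.54
grasp_force: 21.0
```

```bash
python3 go.py .544 .2175 .04 -6.8 1
python3 - <<'E'
from h import *
d=snap('wrist'); cv2.imwrite('pics/w4.png',d['pixels'])
E
```

```text
-> [0.544, 0.2175, 0.04, -6.8, 1.0]
[-0.001, 0.003, 0.427, -0.0, -0.0, -0.008]
```

View pics/w4.png

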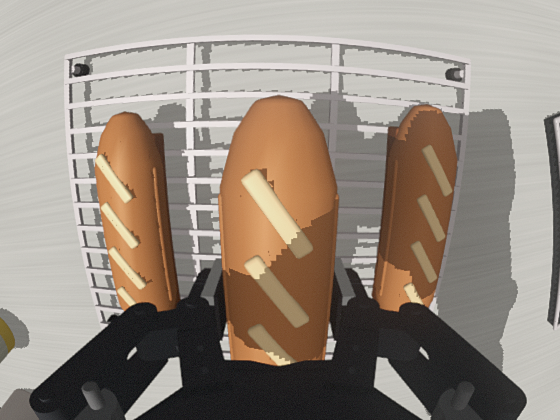

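The held loaf (column 278) sits midway between its neighbours at columns 140 and 420, all parallel. Lowering.

>>> {"method": "step_arm", "body": {"plan": [[0, 0, 0.07, 0, 0, 0, 0.4], [0, 0, 0.08, 0, 0, 0, 0.4], [0, 0, 0.08, 0, 0, 0, 0.4], [0, 0, 0.07, 0, 0, 0, 0.4], [0, 0, 0.06, 0, 0, 0, 0.4], [0, 0, 0.04, 0, 0, 0, 0.4], [0, 0, 0.03, 0, 0, 0, 0.4], [0, 0, 0, 0, 0, 0, 0.4]]}}

```text
time: 26.35
position: [0.544, 0.2179, 0.0393]
eef_rot: [0.998, -0.062, -0.0, 0.0]
wrist_force: [0.3, -0.4, -1.4]
opening: 0.533
grasp_force: 21.0
```

>>> {"method": "step_arm", "body": {"plan": [[0, 0, 0.01, 0, 0, 0, 0.4], [0, 0, 0.01, 0, 0, 0, 0.4], [0, 0, 0.01, 0, 0, 0, 0.4], [0, 0, 0.01, 0, 0, 0, 0.4], [0, 0, 0.01, 0, 0, 0, 0.4], [0, 0, 0.006, 0, 0, 0, 0.4], [0, 0, 0, 0, 0, 0, 0.4], [0, 0, 0, 0, 0, 0, 0.4]]}}

```text
time: 27.35
position: [0.5441, 0.2179, 0.0311]
eef_rot: [0.998, -0.062, 0.0, 0.0]
wrist_force: [-0.7, -0.8, -1.0]
opening: 0.535
grasp_force: 21.0
```

>>> {"method": "step_arm", "body": {"plan": [[0, 0, 0.006, 0, 0, 0, 0.4], [0, 0, 0.005, 0, 0, 0, 0.4], [0, 0, 0.003, 0, 0, 0, 0.4], [0, 0, 0, 0, 0, 0, 0.4], [0, 0, 0, 0, 0, 0, 0.55], [0, 0, 0, 0, 0, 0, 0.6], [0, 0, 0, 0, 0, 0, 0.7], [0, 0, 0, 0, 0, 0, 0.75]]}}

```text
time: 28.35
position: [0.544, 0.2179, 0.0288]
eef_rot: [0.998, -0.062, -0.0, 0.0]
wrist_force: [-0.3, -1.1, 0.5]
opening: 0.75
grasp_force: 0.0
```

>>> {"method": "step_arm", "body": {"plan": [[0, 0, 0, 0, 0, 0, 0.75], [0, 0, -0.05, 0, 0, 0, 0.75], [0, 0, -0.1, 0, 0, 0, 0.75], [0, 0, -0.2, 0, 0, 0, 0.75], [0, 0, -0.3, 0, 0, 0, 0.75], [0, 0, -0.3, 0, 0, 0, 0.75], [0, 0, -0.2, 0, 0, 0, 0.75], [0, 0, -0.1, 0, 0, 0, 0.75]]}}

```text
time: 29.35
position: [0.5446, 0.2178, 0.2191]
eef_rot: [0.998, -0.062, 0.001, -0.001]
wrist_force: [-0.1, 0.2, 0.2]
opening: 0.749
grasp_force: 0.0
```

```bash
python3 - <<'E'
from meas import *
d=snap('side')
for c in blobs(d):
    x,y,w,h=cv2.boundingRect(c)
    if 200<x<400 and 80<y<280: print((x,y,w,h),fit(d,c,.049 if y<160 else .027))
cv2.imwrite('pics/side2.png',cv2.resize(d['pixels'][70:260,170:430],None,fx=3,fy=3))
E
```

```text
(305, 187, 20, 18) [ 533.4 -115.3   75.2   60.    51.5]
(224, 111, 70, 54) [545.5 216.8 270.5 170.9  83.7]
```

View pics/side2.png

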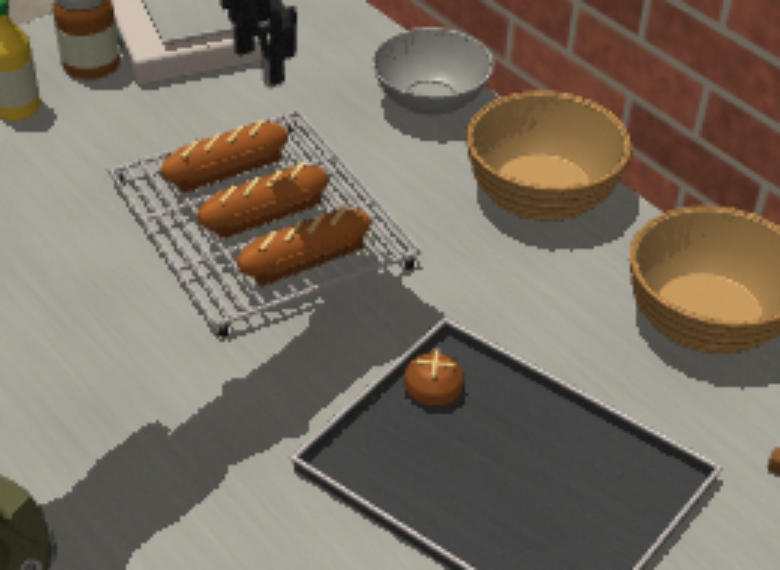

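The crop shows all three loaves flat and parallel on the rack at (225,153), (263,200) and (305,245), with gaps between them. The roll is still on the pan at (434,380) and the gripper is clear, so I'm handing in.

```bash
python3 -c "
from h import *
print(robot.close_job())"
```

```text
the job is handed in; nothing more can be done
None
```

Both baguettes lie flat and released on the rack, parallel to the third with clear gaps, and the third baguette and the roll were left in place; the job is handed in at about 30 s, with no verdict shown.

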